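Unclamp a film-strip holder and lay it on the light panel

ROBOT

A 7-joint arm with a two-finger parallel gripper is mounted at the origin on a cart in front of the work surface, level with it; the furniture and walls round the work are solid. World frame = base frame: x ahead of the robot, y to its left, z up, the work surface at z = 0. Lengths are in mm, angles in rad, forces in N, time in s.
With the tool pointing down it reaches from about 350 to 900 mm from the base axis. Payload 19.9 kg.
Tool frame: the origin (TCP) lies at the very end of the fingers, on their centre line; the grasp point (between the pads) lies ctrl.grip_depth behind it (ctrl.grip_depth is the distance from the TCP to the grasp point, in mm); z points along the fingers, y is the direction in which the jaws open and shut (so a half turn about z gives the same grasp; the last joint's range is limited). The gripper opens to 94 mm and grips with 3 to 60 N. Pads are 16 mm wide; open, the fingers measure 119 mm over their backs; the gripper's body (75 mm by 177 mm) begins 78 mm behind the grasp point.
Start: joints at [1.079, 0.417, -0.01, 1.614, 0.005, 1.111, -0.053], TCP at [271.731, -562.815, 205.425] pointing down, gripper open.
Joint ranges: [-2.81, 2.81], [-0.39, 2.02], [-1.27, 1.25], [0.06, 2.57], [-1.19, 4.33], [0.19, 2], [-2.82, 2.82]. Speed limits (rad/s): [1.89, 1.89, 2.39, 2.39, 3.01, 3.01, 3.01].

INTERFACE

Orientations are given as [roll, pitch, yaw] about the fixed x, y, z axes, in that order (R = Rz(yaw) Ry(pitch) Rx(roll)).
In Python, from plant import ctrl gives the robot as it stands.
- The arm moves only by the tool send_rows, never from a script. Its argument "motion" is text: rows parted by semicolons, each of 7 numbers parted by spaces: the turn, a rotation vector about the tool's x, y, z in degrees, then the shift along the tool's x, y, z in mm, then the opening in per cent of the stroke, from 0 (shut) to 100 (fully open). A call has exactly 10 rows; each row shifts and turns the pose as measured when the row begins, along the tool's axes as they then stand; what a row does not reach is not made up. A row lasts 1/8 s, in which the tool goes at most 62.5 mm and 10.7 degrees, less where a joint would pass 70% of its speed; a pose out of reach is approached as far as the arm can. A call is refused whole if a number of a shift passes 62.5 or a number of a turn 10.7, either way. A call with a gripper value outside its range is refused whole. The fingers move at their own pace and stop on an object; "newtons" is the grip in N (left out, the last holds). Time passes only in rows, so rows that do not move let the fingers close, or fill a call up. It gives the time, the measured TCP pose, the force and the opening at its end, in the units of the state.
- ctrl.sense(): the state, without advancing time (a new reading comes with each control period).
- ctrl.camera(name): name is "side" or "top"; returns the picture (480x640x3 uint8, red, green, blue); there is no depth.
- ctrl.calibration(name): a dict with "fx", "fy", "cx", "cy" (pixels), "origin" and "rotation" of the camera in the world. Camera axes: x right, y down, z forward; pixel columns grow to the right and rows downward; lengths in mm; the calibration is good to about 2 mm. A picture is of the moment at which its call begins. calibration takes no time and is no camera call.
- ctrl.close_job(): hands the job in, once; it reports no verdict.
Trained networks look in the newest picture that a camera, given by its name, has taken for a name from the list of things; names that differ only in an ending like _2 or _b are one class to them, and where a whole thing is asked for, a point or a joint stands for the part that bears it (a point fixed in the world has none). Each returns a list of dicts, best first, with "conf" (0 to 1); they miss things now and then, are a little off and sometimes report something else, mostly with a low value. They report only what shows in the picture. A call takes as long as a camera call. They do not tell look-alikes from the thing itself.
- ctrl.cut_out(camera, target): "mask" (480x640 bool, what is visible of it) and "at" ([column, row] in pixels, amid what is visible of it).
The state is a dict: "time": time; "joint_positions": joint angles; "qd": joint speeds; "tau": joint torques, N m; "tcp_pos": TCP position; "tool_rot": TCP orientation; "wrist_force": force on the tool from outside, world axes, zero at the start; "torque": the same for the moment, N m; "grip_width": finger opening in mm.
Only numpy, scipy, OpenCV 4.12 (cv2) and the standard library are available. Lean on these libraries where they do the work, as an engineer would, in place of code of your own. Each camera call takes 0.05 s, during which the arm holds its last target. There are 200 camera calls.

TASK

Free the black film-strip holder from the jig: swing the clamp's blue handle over centre and all the way back, so that the pressing arm stands up clear. Then lift the holder out and lay it flat on the lit area of the light panel, in the middle and lengthwise with the panel; set it down rather than dropping it. Leave the clamp open and do not push the things lying around about.

Things in the scene. Friction and masses are not known exactly. Their poses are not given: they have to be found in the camera images.
- jig: Fixed aluminium T-shaped jig plate, 10 mm thick. Origin on the bench (z = 0) under the middle of the holder's seat; the seat (190 x 90 mm) is long along the jig's x. The clamp is on a tongue to its -y side: steel bracket from y = -87 to -185 mm, 74 mm high, cheeks 28 mm wide. For x within +-45 mm both long sides of the holder are free down to the plate.
- handle_pivot (a point): Axis of the clamp handle's hinge, fixed on the jig at its x = 0, y = -156 mm, 66 mm above the bench; the hinge axis is the jig's x axis.
- handle_top (a point): Top end of the blue clamp handle, 116.5 mm from its pivot. The blue grip is a round bar 17 to 19 mm thick, from 42 to 116.5 mm from the pivot, on a steel shank 14 x 16 mm. Locked, the handle stands upright.
- clamp_handle (a joint): Handle angle, rad: 0 locked (upright), growing as its top swings to the jig's -y side (away from the holder), stop at 1.5. Resists (about 3 N at the grip) up to dead centre at about 0.17 and springs back if let go before it; beyond, the arm is driven up, then light friction holds it where left. The arm turns the same way: about 0.4 rad at 0.8, 0.8 at 1.2, 1.2 at 1.4, 1.4 at 1.5.
- holder_center (a point): Centre (half-way up) of the black plastic film-strip holder, a loose frame 150 (x) x 52 (y) x 14 mm (z), 0.1 to 0.2 kg, with three 36 x 24 mm windows in a row. Seated, its axes are parallel to the jig's and its centre is 37 mm above the bench. Grasp across the 52 mm width at the middle, fingertips just above its underside.
- panel_center (a point): Centre of the top of the fixed LED light panel, a grey slab 200 (x) x 140 (y) x 12 mm (z) on the bench (top 12 mm above it); the glowing white area is 185 x 110 mm about this point. x is its long way. A holder lying on it has its centre 7 mm above this point.
- marker: Loose white marker with black cap, 15 x 122 x 18 mm, long along its y, origin under its centre: leave alone.
- brush: Loose anti-static brush with wooden back, 51 x 85 x 12 mm, origin under its centre: leave alone.
- holder: The film-strip holder itself; origin at the centre of its underside, 7 mm below point holder_center, same axes.
- seat (a point): Middle of the seat, 30 mm above the bench: level of the tops of two black cross ribs (x = +-56 mm) that carry the holder. Low grey stops, 37 mm above the bench, stand about 2.5 mm clear of the holder's ends (x = +-81 mm) and of its long sides near the ends (x = +-62 mm, y = +-32 mm): lift straight up 10 mm or more before moving aside.
- clamp_foot_point (a point): Underside of the clamp arm's sprung rubber foot (13 mm across). Locked, it presses with about 8 N on the holder's long side at jig x = 0, y = -19 mm; the steel arm above it (12 mm wide, top 74 mm above the bench) runs to a pivot at y = -115 mm, z = 55 mm. With the handle right back the arm stands nearly upright, up to 165 mm high, all of it beyond y = -75 mm (at 1.4 rad: -60 mm).
- lens_case: Loose clear lens jar with black screw lid, 54 mm across, 42 mm high, origin under its centre: leave alone.
Things that resemble listed ones, but are neither listed nor needed, are in the scene too. Of the things shaped like the holder, the black one is meant.

How it is judged (in metres and radians):
On the way, in this order (a step that is already met when the one before it is completed fails the run):
1. the clamp handle is swung over centre and well back (beyond 1.2 rad) while the holder still lies in its seat (value of joint clamp_handle above 1.2 rad and distance between holder_center and jig below 0.05 m), for 0.2 s.
2. the holder is lifted out of the jig, its centre at least 35 mm above its seated height (z of holder_center in the frame of jig above 0.072 m), for 0.1 s.
At the end, for the whole second after the job is handed in: Clamp handle still back beyond 1.2 rad; holder at rest right side up and flat (within 0.06 rad) on the lit panel, centre within 12 mm along the panel and 18 mm across of the panel's centre, long axis within 0.12 rad of the panel's (either way round) (value of joint clamp_handle above 1.2 rad and x of holder_center in the frame of panel_center between -0.012 and 0.012 m and y of holder_center in the frame of panel_center between -0.018 and 0.018 m and z of holder_center in the frame of panel_center between 0.004 and 0.01 m and angle between the x axis of holder and the x axis of panel_center, either way round below 0.12 rad and angle between holder's own z axis and vertical below 0.06 rad and linear speed of holder below 0.02 m/s); the robot touches nothing.
It fails at once if the holder is let go more than 20 mm above the panel's top (contact force between the fingers and holder below 0.02 N and z of holder_center in the frame of panel_center above 0.03 m and horizontal distance between holder_center and jig above 0.05 m).
It fails at once if a bystander (lens jar, marker or brush) is moved more than 30 mm (distance of any of lens_case, marker, brush from where it was at the start of the episode above 0.03 m).
It also fails if it takes over 53 s, if anything falls off the work surface, if the arm or the gripper's body presses on something with over 40 N, if the wrist force passes 120 N, or if a joint passes its speed limit or range.

## Working session

There is one attempt and no reset: what is moved stays moved. The work goes in short steps, Python scripts to look and compute and a tool call to move; the robot and the scene stay as the last step left them, time stands still between calls to the robot, and variables do not carry over. Pictures are saved under pics/ and viewed, about 8 in all and at most 12, crops included, and the job is handed in when it is done.

Besides the shell and the picture viewer there is one more tool, called after "Call:" in YAML: its name, and indented under it one key for each argument. send_rows: Moves the arm, as the interface text tells. Its arguments: {"type":"object","properties":{"motion":{"type":"string"},"newtons":{"type":"number"}},"required":["motion"]}

```bash
mkdir -p pics; ls
python3 - <<'E'
from plant import ctrl
import cv2, numpy as np
for c in("top","side"):
    im=ctrl.camera(c); cv2.imwrite(f"pics/{c}0.png",im[:,:,::-1])
    k=ctrl.calibration(c); print(c,{a:np.round(b,3).tolist() for a,b in k.items()})
    for n in("jig","handle_top","holder","panel_center","marker","brush","lens_case"):
        print(n,[(round(d["conf"],2),np.round(d["at"]).tolist(),int(d["mask"].sum())) for d in ctrl.cut_out(c,n)])
print(ctrl.sense(),ctrl.grip_depth)
E
```

```text
pics
top {'fx': 509.515, 'fy': 509.515, 'cx': 321.953, 'cy': 236.318, 'origin': [316.526, 114.386, 1621.994], 'rotation': [-2.968, 0.005, -1.588]}
jig [(0.8, [312.0, 284.0], 2452), (0.35, [226.0, 288.0], 184)]
handle_top []
holder [(0.78, [291.0, 283.0], 491), (0.56, [167.0, 269.0], 703)]
panel_center [(0.93, [421.0, 254.0], 2634)]
marker [(0.72, [230.0, 289.0], 134)]
brush [(0.74, [239.0, 248.0], 371), (0.74, [295.0, 274.0], 579), (0.18, [348.0, 290.0], 36)]
lens_case [(0.57, [412.0, 207.0], 249)]
side {'fx': 464.952, 'fy': 464.952, 'cx': 322.337, 'cy': 244.836, 'origin': [82.331, 1101.299, 628.443], 'rotation': [-1.994, -0.019, -2.668]}
jig [(0.92, [372.0, 300.0], 2603)]
handle_top [(0.81, [384.0, 252.0], 231), (0.65, [348.0, 301.0], 850)]
holder [(0.89, [349.0, 303.0], 886), (0.86, [236.0, 421.0], 2032)]
panel_center [(0.59, [378.0, 251.0], 1166)]
marker [(0.96, [315.0, 369.0], 416), (0.17, [389.0, 250.0], 270)]
brush [(0.56, [263.0, 338.0], 579)]
lens_case [(0.64, [339.0, 235.0], 207), (0.62, [388.0, 250.0], 235)]
{'time': 0.8, 'joint_positions': array([ 1.07949605,  0.41740319, -0.01033534,  1.61360371,  0.00470698,
        1.11068948, -0.05299471]), 'qd': array([ 5.53279450e-05, -1.22150996e-03, -2.92262505e-04,  3.31467163e-05,
        1.37606290e-05, -8.53632947e-04, -1.46340856e-03]), 'tau': array([ 8.84358778e-04, -8.50967073e+01,  6.37703575e-01, -4.26262450e+01,
       -4.87712561e-02,  1.37733712e-02,  9.55429323e-05]), 'tcp_pos': array([ 271.75141793, -562.80626657,  205.42137753]), 'tool_rot': array([-3.14151464e+00,  3.17252584e-05,  4.49844072e-01]), 'wrist_force': array([-0.7442765 , -0.77455534, -0.41523319]), 'torque': array([-0.0189685 , -0.0010123 , -0.04457307]), 'grip_width': 94.24751173191848} 18.8
```

Run:
```python
import cv2
t=cv2.imread("pics/top0.png");s=cv2.imread("pics/side0.png")
cv2.imwrite("pics/t1.png",cv2.resize(t[190:340,220-80:480],None,fx=2.35,fy=2.35,interpolation=cv2.INTER_CUBIC))
cv2.imwrite("pics/s1.png",cv2.resize(s[210:450,190:470],None,fx=2.4,fy=2.4,interpolation=cv2.INTER_CUBIC))
```

```text
(no output)
```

View pics/t1.png

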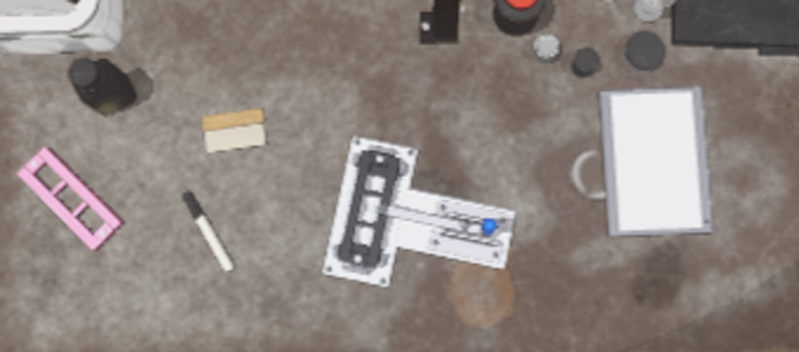

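View pics/s1.png

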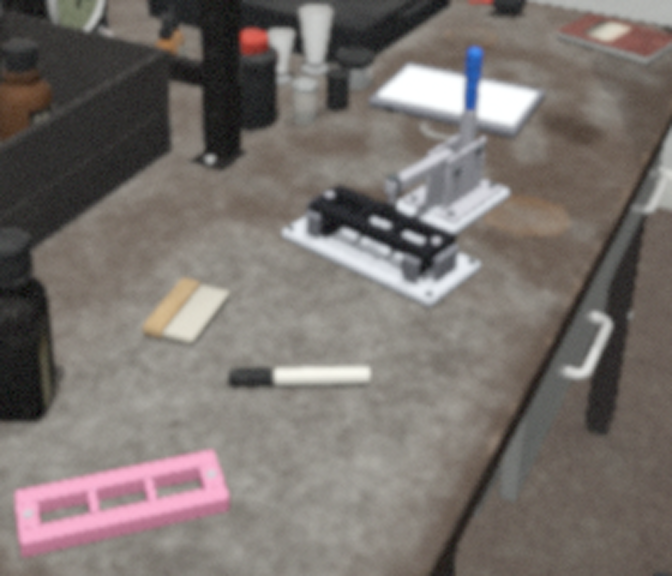

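The picture shows the black holder in the jig at top px (298,279). The pink look-alike is loose at (169,275), so the black one fits the description. The blue handle is at top px (347,286), and the white panel is around (419,258).

```bash
cat > h.py <<'E'
import numpy as np, cv2
from plant import ctrl
from scipy.spatial.transform import Rotation as Ro
def cam(c):
    k=ctrl.calibration(c); r=np.array(k["rotation"])
    R=r if r.ndim==2 else Ro.from_euler("xyz",r).as_matrix()
    return k,R,np.array(k["origin"])
def ray(c,uv):
    k,R,o=cam(c); uv=np.atleast_2d(uv).astype(float)
    d=np.c_[(uv[:,0]-k["cx"])/k["fx"],(uv[:,1]-k["cy"])/k["fy"],np.ones(len(uv))]@R.T
    return o,d
def onz(c,uv,z):
    o,d=ray(c,uv); return o+d*((z-o[2])/d[:,2])[:,None]
def proj(c,P):
    k,R,o=cam(c); q=(np.atleast_2d(P)-o)@R
    return np.c_[q[:,0]/q[:,2]*k["fx"]+k["cx"],q[:,1]/q[:,2]*k["fy"]+k["cy"]]
def tri(a,b):
    A=[];B=[]
    for c,uv in(("top",a),("side",b)):
        o,d=ray(c,uv); d=d[0]/np.linalg.norm(d[0]); M=np.eye(3)-np.outer(d,d); A.append(M);B.append(M@o)
    return np.linalg.lstsq(np.vstack(A),np.hstack(B),rcond=None)[0]
def rect(c,m,z):
    ys,xs=np.nonzero(m); P=onz(c,np.c_[xs,ys],z)[:,:2].astype(np.float32)
    return cv2.minAreaRect(P)
def blue(im,box):
    x0,y0,x1,y1=box; s=im[y0:y1,x0:x1].astype(int); m=(s[...,2]>s[...,0]+50)&(s[...,2]>s[...,1]+30)
    ys,xs=np.nonzero(m); return np.c_[xs+x0,ys+y0]
E
python3 - <<'E'
from h import *
t=cv2.imread("pics/top0.png")[...,::-1]; s=cv2.imread("pics/side0.png")[...,::-1]
print("rot shape",np.shape(ctrl.calibration("top")["rotation"]))
b=blue(t,(320,260,380,310)); print("blue top",b.mean(0),len(b)); print(onz("top",b.mean(0),182.5))
b2=blue(s,(360,210,420,270)); print("side blue x",b2.mean(0),b2[:,1].min(),b2[b2[:,1]<b2[:,1].min()+3].mean(0))
print("tri top",tri(b.mean(0),b2[b2[:,1]<b2[:,1].min()+3].mean(0)))
ctrl.camera("top"); ctrl.camera("side")
for c,zz in(("top",(40,12)),("side",(40,12))):
    h=ctrl.cut_out(c,"holder"); 
    for d in h: print(c,"holder",d["at"],rect(c,d["mask"],zz[0]))
    for d in ctrl.cut_out(c,"panel_center"): print(c,"panel",d["conf"],rect(c,d["mask"],12))
    for n in("brush","marker","lens_case"):
        for d in ctrl.cut_out(c,n): print(c,n,round(d["conf"],2),np.round(onz(c,d["at"],8)))
g=t.astype(int).sum(2)
# white lit area
m=np.zeros(g.shape,bool); m[215:300,390:450]=g[215:300,390:450]>690
print("lit top",rect("top",m,12))
m=np.zeros(g.shape,bool); m[225:270,335:425]=s.astype(int).sum(2)[225:270,335:425]>690
print("lit side",rect("side",m,12))
# dark holder
m=np.zeros(g.shape,np.uint8); m[245:310,270:325]=g[245:310,270:325]<210
n,l,st,ce=cv2.connectedComponentsWithStats(m); i=1+st[1:,4].argmax(); print("dark",ce[i],st[i],rect("top",l==i,42))
E
```

```text
rot shape (3,)
blue top [347.38888889 285.86111111] 36
[[425.74976452  48.62079162 182.5       ]]
side blue x [386.52054795 240.84246575] 229 [387.4 230.2]
tri top [426.29887859  48.62956403 180.24106911]
top holder [165.2, 274.0] ((483.0595703125, 599.1455078125), (156.60317993164062, 55.322322845458984), 44.46574401855469)
top holder [297.8, 269.4] ((462.8678283691406, 199.99354553222656), (55.91375732421875, 152.31077575683594), 77.98920440673828)
top panel 0.6 ((522.653564453125, -186.82192993164062), (200.3369903564453, 142.9169921875), 0.750989556312561)
top brush 0.77 [[570. 393.   8.]]
top marker 0.75 [[439. 427.   8.]]
top lens_case 0.78 [[ 677. -180.    8.]]
top lens_case 0.59 [[440. 143.   8.]]
side holder [239.6, 417.2] ((463.5755310058594, 630.46728515625), (143.58412170410156, 62.099998474121094), 45.295230865478516)
side holder [350.7, 300.4] ((461.0636291503906, 201.3020477294922), (70.09405517578125, 162.9507293701172), 77.24746704101562)
side panel 0.68 ((518.8807983398438, -176.77304077148438), (202.27020263671875, 155.30836486816406), 1.044093370437622)
side panel 0.47 ((436.32183837890625, 422.4302978515625), (119.17564392089844, 25.269702911376953), 28.486459732055664)
side brush 0.9 [[580. 390.   8.]]
side marker 0.91 [[436. 418.   8.]]
side lens_case 0.79 [[ 679. -227.    8.]]
lit top ((523.29248046875, -188.275390625), (182.33853149414062, 105.74687194824219), 1.1954504251480103)
lit side ((521.9403076171875, -187.07568359375), (183.13589477539062, 106.91484832763672), 1.20157790184021)
dark [297.  260.5] [297 260   1   2   2] ((518.190673828125, 197.48509216308594), (3.1447067260742188, 0.0), 179.51124572753906)
```

```bash
cat >> h.py <<'E'
def jig(x,y,J=(462.3,200.5),a=np.radians(-13)):
    return np.array([J[0]+x*np.cos(a)-y*np.sin(a),J[1]+x*np.sin(a)+y*np.cos(a)])
def plan(pos,yaw,n):
    "n equal rows from the present pose to TCP pos, tool straight down at yaw (deg)"
    s=ctrl.sense(); p=np.array(s["tcp_pos"]); R=Ro.from_euler("xyz",s["tool_rot"])
    G=Ro.from_euler("xyz",[180,0,yaw],degrees=True); w=(R.inv()*G).as_rotvec(degrees=True)
    print("t",round(s["time"],2),"pos",p.round(1),"rpy",np.degrees(s["tool_rot"]).round(1),"q",np.round(s["joint_positions"],2),"F",np.round(s["wrist_force"],1),"w",round(s["grip_width"],1))
    d=(np.array(pos)-p)/n
    for i in range(n):
        print(*np.round(w/n,1),*np.round((R*Ro.from_rotvec(w*i/n,degrees=True)).inv().apply(d),1))
E
python3 -c "
from h import *
print(jig(0,-156))
plan([426.3,48.6,215],77,10)"
```

```text
[427.20763552  48.49826989]
t 1.4 pos [ 271.7 -562.8  205.4] rpy [-180.     0.    25.8] q [ 1.08  0.42 -0.01  1.61  0.    1.11 -0.05] F [-0.5 -0.8  0.4] w 93.6
-0.0 -0.0 -5.1 40.5 -48.3 -1.0
-0.0 -0.0 -5.1 44.7 -44.5 -1.0
-0.0 -0.0 -5.1 48.5 -40.4 -1.0
-0.0 -0.0 -5.1 51.9 -35.9 -1.0
-0.0 -0.0 -5.1 54.9 -31.1 -1.0
-0.0 -0.0 -5.1 57.4 -26.1 -1.0
-0.0 -0.0 -5.1 59.5 -20.8 -1.0
-0.0 -0.0 -5.1 61.1 -15.4 -1.0
-0.0 -0.0 -5.1 62.3 -9.9 -1.0
-0.0 -0.0 -5.1 62.9 -4.3 -1.0
```

Call:
send_rows:
  motion: "0 0 -5.1 40 -48 -1.5 100;0 0 -5.1 45 -44 -1.5 100;0 0 -5.1 48 -40 -1.5 100;0 0 -5.1 52 -36 -1.5 100;0 0 -5.1 55 -31 -1.5 100;0 0 -5.1 57 -26 -1.5 100;0 0 -5.1 59 -21 -1.5 100;0 0 -5.1 61 -15 -1.5 100;0 0 -5.1 62 -10 -1.5 100;0 0 -5.1 62 -4 -1.5 100"

```text
time: 2.65
tcp_pos: [419.4, 44.8, 220.5]
tool_rot: [3.136, 0.004, 1.362]
wrist_force: [1.4, -0.4, -0.9]
grip_width: 93.9
```

```bash
python3 -c "
from h import *
plan([426.3,48.6,215],77,4)"
```

```text
t 2.65 pos [419.4  44.8 220.5] rpy [179.7   0.2  78. ] q [ 0.42  0.05 -0.62  2.05  0.04  1.04 -0.43] F [ 1.4 -0.4 -0.9] w 93.9
0.1 0.1 0.3 1.3 1.5 1.4
0.1 0.1 0.3 1.3 1.5 1.4
0.1 0.1 0.3 1.3 1.5 1.4
0.1 0.1 0.3 1.3 1.5 1.4
```

Call:
send_rows:
  motion: "0 0 0.5 3 3 3 100;0 0 0.5 3 3 3 100;0 0 0 0 0 22 100;0 0 0 0 0 22 100;0 0 0 0 0 22 100;0 0 0 0 0 18 100;0 0 0 0 0 0 100;0 0 0 0 0 0 12;0 0 0 0 0 0 12;0 0 0 0 0 0 12"
  newtons: 15

```text
time: 3.9
tcp_pos: [429.0, 46.5, 129.5]
tool_rot: [3.133, 0.004, 1.337]
wrist_force: [0.1, -0.1, -0.6]
grip_width: 67.6
```

Run:
```python
from h import *
a=ctrl.camera("top");b=ctrl.camera("side")
u=cv2.resize(b[200:320,300:440],None,fx=4,fy=4,interpolation=cv2.INTER_CUBIC)
cv2.imwrite("pics/c3.png",u[:,:,::-1])
plan([426.3,48.6,132],77,1)
```

```text
t 4.0 pos [428.9  46.5 129.3] rpy [179.5   0.3  76.6] q [ 0.37  0.21 -0.61  2.14  0.18  0.83 -0.58] F [ 0.5  0.6 -0.4] w 59.2
0.5 0.3 -0.4 1.4 -3.0 -2.7
```

View pics/c3.png

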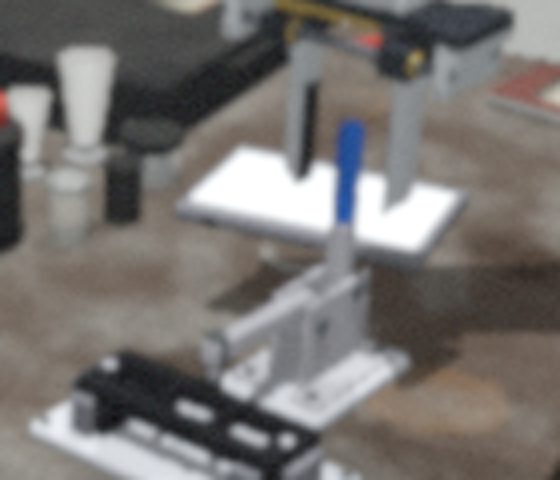

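The handle stands between the two open fingers, at side px (387,245). Next I close them on it.

Call:
send_rows:
  motion: "0 0 0 1 -2 -1 12;0 0 0 0 0 0 12;0 0 0 0 0 0 12;0 0 0 0 0 0 12;0 0 0 0 0 0 12;0 0 0 0 0 0 12;0 0 0 0 0 0 12;0 0 0 0 0 0 12;0 0 0 0 0 0 12;0 0 0 0 0 0 12"
  newtons: 15

```text
time: 5.25
tcp_pos: [429.5, 47.7, 130.9]
tool_rot: [3.129, 0.003, 1.337]
wrist_force: [1.4, -0.1, -1.0]
grip_width: 16.8
```

Run:
```python
from h import *
s=ctrl.sense(); p=s["tcp_pos"]; print(p,s["grip_width"],s["wrist_force"])
R=Ro.from_euler("xyz",s["tool_rot"])
a=np.radians(-13)
r=p[2]+18.8-66; 
th=np.linspace(0,1.45,21)
# grasp path in jig -y / z
y=-r*np.sin(th); z=r*np.cos(th)
prev=None
for i in range(1,21):
    dy,dz=y[i]-y[i-1],z[i]-z[i-1]
    w=np.array([-np.sin(a)*dy,np.cos(a)*dy,dz])
    print(round(th[i],2),R.inv().apply(w).round(1))
```

```text
[429.50350703  47.69443166 130.94604624] 16.821611112905742 [ 1.39059326 -0.052611   -1.04772557]
0.07 [-6.1  0.   0.2]
0.14 [-6.   0.   0.7]
0.22 [-6.   0.   1.1]
0.29 [-5.9  0.   1.5]
0.36 [-5.7  0.   2. ]
0.43 [-5.6  0.   2.4]
0.51 [-5.4  0.   2.8]
0.58 [-5.2 -0.   3.2]
0.65 [-4.9 -0.   3.5]
0.72 [-4.7 -0.   3.9]
0.8 [-4.4 -0.   4.2]
0.87 [-4.1 -0.   4.5]
0.94 [-3.7 -0.   4.8]
1.01 [-3.4 -0.   5. ]
1.09 [-3.  -0.   5.3]
1.16 [-2.6 -0.1  5.5]
1.23 [-2.2 -0.1  5.7]
1.3 [-1.8 -0.1  5.8]
1.38 [-1.4 -0.1  5.9]
1.45 [-0.9 -0.1  6. ]
```

Call:
send_rows:
  motion: "0 0 0 -6 0 0 12;0 0 0 -6 0 0.7 12;0 0 0 -6 0 1.1 12;0 0 0 -6 0 1.5 12;0 0 0 -6 0 2 12;0 0 0 -5.6 0 2.4 12;0 0 0 -5.4 0 2.8 12;0 0 0 -5.2 0 3.2 12;0 0 0 -5 0 3.5 12;0 0 0 -4.7 0 4 12"

```text
time: 6.5
tcp_pos: [416.4, -10.9, 109.0]
tool_rot: [3.127, 0.003, 1.336]
wrist_force: [-0.1, -2.3, 4.4]
grip_width: 16.6
```

```bash
cat >> h.py <<'E'
def swing(th1,n,r=84):
    s=ctrl.sense(); p=s["tcp_pos"]; R=Ro.from_euler("xyz",s["tool_rot"]); a=np.radians(-13)
    piv=jig(0,-156); e=np.array([-np.sin(a),np.cos(a)])
    d=-(p[:2]-piv)@e; h=p[2]+18.8-66; print("d,h",d,h,"th",np.arctan2(d,h),"r",np.hypot(d,h),"F",np.round(s["wrist_force"],1),s["grip_width"],s["tool_rot"])
    th=np.linspace(np.arctan2(d,h),th1,n+1)
    y=-r*np.sin(th); z=r*np.cos(th); y[0]=-d; z[0]=h
    for i in range(1,n+1):
        dy,dz=y[i]-y[i-1],z[i]-z[i-1]
        print(round(th[i],2),R.inv().apply([e[0]*dy,e[1]*dy,dz]).round(1))
E
python3 - <<'E'
from h import *
swing(1.47,10)
ctrl.camera("top");b=ctrl.camera("side")
cv2.imwrite("pics/c4.png",cv2.resize(b[180:320,300:440],None,fx=4,fy=4,interpolation=cv2.INTER_CUBIC)[:,:,::-1])
E
```

```text
d,h 60.35283855432714 61.7545772458339 th 0.7739191134691117 r 86.34867070416512 F [-0.1 -2.3  4.4] 16.617312281175852 [3.12717317e+00 3.02264651e-03 1.33642792e+00]
0.84 [-2.4 -0.1  5.9]
0.91 [-3.7 -0.   4.5]
0.98 [-3.4 -0.   4.8]
1.05 [-3.1 -0.   5. ]
1.12 [-2.7 -0.1  5.2]
1.19 [-2.3 -0.1  5.4]
1.26 [-2.  -0.1  5.5]
1.33 [-1.6 -0.1  5.6]
1.4 [-1.2 -0.1  5.7]
1.47 [-0.8 -0.1  5.8]
```

View pics/c4.png

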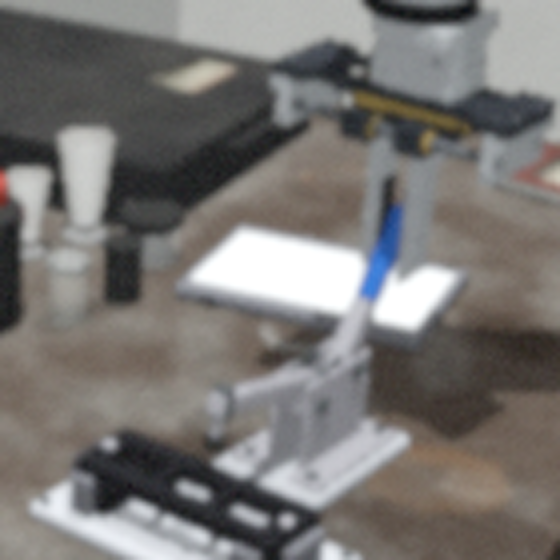

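The handle is tilted back and still gripped, at side px (395,242). The arm is rising and the holder is still seated. I continue the swing.

Call:
send_rows:
  motion: "0 0 0 -3.5 0 5 12;0 0 0 -3.7 0 4.5 12;0 0 0 -3.4 0 5 12;0 0 0 -3 0 5 12;0 0 0 -2.7 0 5.2 12;0 0 0 -2.3 0 5.4 12;0 0 0 -2 0 5.6 12;0 0 0 -1.6 0 5.8 12;0 0 0 -1.2 0 6 12;0 0 0 -0.8 0 6 12"

```text
time: 7.85
tcp_pos: [410.4, -37.2, 52.8]
tool_rot: [3.128, 0.005, 1.335]
wrist_force: [-0.4, -5.0, 3.0]
grip_width: 16.5
```

Run:
```python
from h import *
swing(1.5,3)
ctrl.camera("top");b=ctrl.camera("side")
cv2.imwrite("pics/c5.png",cv2.resize(b[180:320,300:440],None,fx=4,fy=4,interpolation=cv2.INTER_CUBIC)[:,:,::-1])
```

```text
d,h 87.22787415830736 5.59188001078499 th 1.5067773572870842 r 87.4069285138914 F [-0.4 -5.   3. ] 16.47601852731121 [3.12846564 0.00521744 1.33526669]
1.5 [ 3.4 -0.   0. ]
1.5 [ 0.   0.  -0.2]
1.5 [ 0.   0.  -0.2]
```

View pics/c5.png

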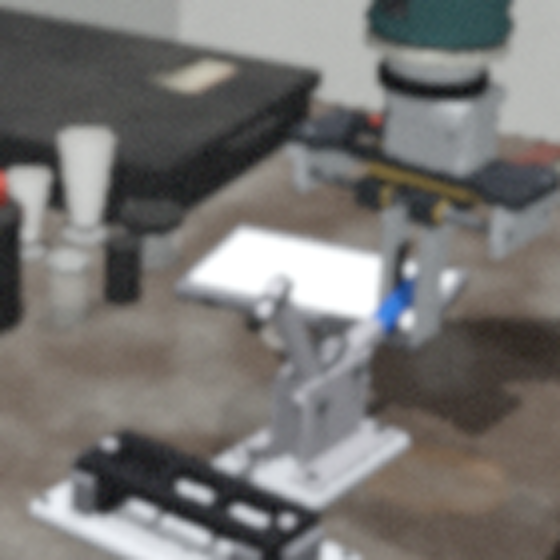

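Run:
```python
from h import *
for th in (1.0,1.2,1.3,1.4,1.5):
    q=[np.r_[jig(0,-156-r*np.sin(th)),66+r*np.cos(th)] for r in(42,116.5)]
    print(th,(proj("side",q)-[300,180]).round(1).tolist())
# arm tip: locked end near y=-19,z~66 rel pivot (-115,55)
for al in (0.6,0.8,1.0,1.2,1.4):
    v=np.array([96,14]); c,s=np.cos(al),np.sin(al)
    yz=[c*v[0]-s*v[1],s*v[0]+c*v[1]]
    print(al,((proj("side",np.r_[jig(0,-115+yz[0]),55+yz[1]])-[300,180])*4).round())
```

```text
1.0 [[91.8, 78.0], [105.4, 57.4]]
1.2 [[92.4, 80.1], [106.7, 63.2]]
1.3 [[92.5, 81.3], [107.0, 66.4]]
1.4 [[92.6, 82.5], [107.1, 69.8]]
1.5 [[92.6, 83.8], [106.9, 73.4]]
0.6 [[240. 343.]]
0.8 [[255. 316.]]
1.0 [[272. 293.]]
1.2 [[290. 275.]]
1.4 [[307. 262.]]
```

Call:
send_rows:
  motion: "0 0 0 0 0 0 12;0 0 0 0 0 5 12;0 0 0 0 0 5 12;0 0 0 0 0 5 12;0 0 0 0 0 0 12;0 0 0 0 0 0 12;0 0 0 0 0 0 100;0 0 0 0 0 0 100;0 0 0 0 0 0 100;0 0 0 0 0 0 100"
  newtons: 35

```text
time: 9.2
tcp_pos: [410.2, -36.5, 36.6]
tool_rot: [3.13, 0.005, 1.336]
wrist_force: [-0.3, -0.1, -0.2]
grip_width: 52.7
```

Run:
```python
from h import *
swing(1.5,1)
ctrl.camera("top");b=ctrl.camera("side")
cv2.imwrite("pics/c6.png",cv2.resize(b[180:320,300:440],None,fx=4,fy=4,interpolation=cv2.INTER_CUBIC)[:,:,::-1])
```

```text
d,h 86.63537348372992 -10.614614064838463 th 1.6927092815446645 r 87.28320554614639 F [-0.3 -0.1 -0.2] 52.678759439674586 [3.13013986 0.00473565 1.33602558]
1.5 [  2.8   0.2 -16.6]
```

View pics/c6.png

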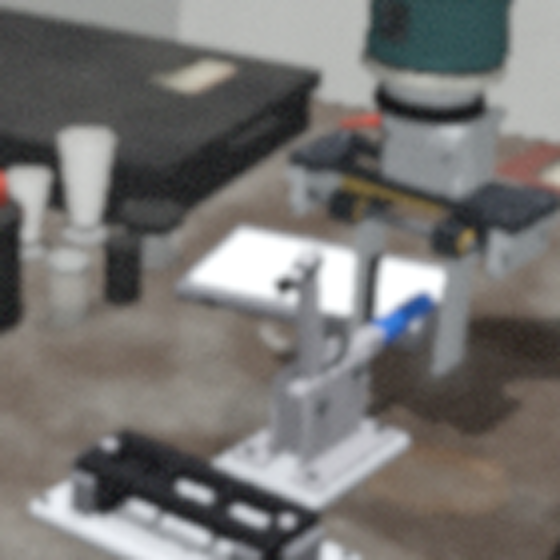

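The clamp arm now stands upright with its tip at side px (376,245), and the handle is at about 1.5 rad. Straight down over the holder, the gripper body (±88 mm along the jaws) could strike the raised arm. So I'll grasp with the tool leaned about 26° about the jaw axis and slightly off-centre; the pads stay flat on the holder.

```bash
cat >> h.py <<'E'
def ori(yawdeg,t):
    "jaws (tool y) along the y of a thing at yawdeg, fingers leaning t deg to its +x"
    t=np.radians(t); z=np.array([np.sin(t),0,-np.cos(t)]); y=np.array([0,1.,0]); x=np.cross(y,z)
    return Ro.from_euler("z",yawdeg,degrees=True)*Ro.from_matrix(np.c_[x,y,z])
def rows(wps):
    s=ctrl.sense(); p=np.array(s["tcp_pos"]); R=Ro.from_euler("xyz",s["tool_rot"])
    print("t",round(s["time"],2),"pos",p.round(1),"q",np.round(s["joint_positions"],2),"F",np.round(s["wrist_force"],1),"w",round(s["grip_width"],1))
    for pos,G,n in wps:
        G=R if G is None else G; w=(R.inv()*G).as_rotvec(degrees=True); d=(np.array(pos)-p)/n
        print("--",(np.array(pos)-p).round(1), w.round(1))
        for i in range(n): print(*np.round(w/n,1),*np.round((R*Ro.from_rotvec(w*i/n,degrees=True)).inv().apply(d),1))
        p=np.array(pos,float);R=G
E
python3 - <<'E'
from h import *
g=jig(-10,0); p=ctrl.sense()["tcp_pos"]
print(g, ori(-13,0).as_euler("xyz",degrees=True))
rows([([p[0],p[1],236],None,4),([*jig(-5,-100),245],ori(13-26+0,0)*Ro.from_euler("z",36,degrees=True),6),([*g,230],ori(-13,26),6),])
E
```

```text
[452.55629935 202.74951054] [180.   0. 167.]
t 9.3 pos [410.2 -36.6  36.6] q [ 0.44  0.35 -0.49  2.25  0.31  0.59 -0.51] F [-0.7 -0.1  0.4] w 60.6
-- [  0.    0.  199.4] [0. 0. 0.]
0.0 0.0 0.0 -0.2 0.6 -49.8
0.0 0.0 0.0 -0.2 0.6 -49.8
0.0 0.0 0.0 -0.2 0.6 -49.8
0.0 0.0 0.0 -0.2 0.6 -49.8
-- [ 24.7 140.7   9. ] [  0.5   0.6 -54.5]
0.1 0.1 -9.1 23.8 -1.4 -1.6
0.1 0.1 -9.1 23.7 2.3 -1.6
0.1 0.1 -9.1 23.0 6.0 -1.6
0.1 0.1 -9.1 21.8 9.6 -1.5
0.1 0.1 -9.1 20.0 12.9 -1.5
0.1 0.1 -9.1 17.7 15.9 -1.5
-- [ 17.6  98.6 -15. ] [ -8.2 -25.1 -35.4]
-1.4 -4.2 -5.9 10.5 13.0 2.5
-1.4 -4.2 -5.9 9.3 14.0 2.1
-1.4 -4.2 -5.9 7.9 14.8 1.8
-1.4 -4.2 -5.9 6.5 15.5 1.6
-1.4 -4.2 -5.9 5.0 16.0 1.6
-1.4 -4.2 -5.9 3.4 16.4 1.7
```

Call:
send_rows:
  motion: "0 0 0 0 0 -20 100;0 0 0 0 0 -50 100;0 0 0 0 0 -60 100;0 0 0 0 0 -60 100;0 0 -9 24 -1.4 -10 100;0 0 -9 24 2.3 -2 100;0 0 -9 23 6 -2 100;0 0 -9 22 10 -2 100;0 0 -9 20 13 -2 100;0 0 -9 18 16 -2 100"

```text
time: 10.55
tcp_pos: [432.1, 110.4, 253.4]
tool_rot: [3.138, 0.013, 2.305]
wrist_force: [0.2, 0.2, -0.2]
grip_width: 94.1
```

Run:
```python
from h import *
rows([([*jig(-10,0),220],ori(-13,26),8)])
```

```text
t 10.55 pos [432.1 110.4 253.4] q [ 0.43  0.08 -0.78  1.96  0.07  1.12  0.35] F [ 0.2  0.2 -0.2] w 94.1
-- [ 20.5  92.3 -33.4] [ -8.  -24.4 -34.3]
-1.0 -3.1 -4.3 6.9 9.6 4.1
-1.0 -3.1 -4.3 6.4 10.0 3.9
-1.0 -3.1 -4.3 5.8 10.4 3.8
-1.0 -3.1 -4.3 5.2 10.8 3.7
-1.0 -3.1 -4.3 4.6 11.1 3.6
-1.0 -3.1 -4.3 4.0 11.3 3.6
-1.0 -3.1 -4.3 3.3 11.6 3.6
-1.0 -3.1 -4.3 2.6 11.7 3.6
```

Call:
send_rows:
  motion: "-1 -3.1 -4.3 7 9.6 4 100;-1 -3.1 -4.3 6.4 10 4 100;-1 -3.1 -4.3 5.8 10.4 3.8 100;-1 -3.1 -4.3 5.2 10.8 3.7 100;-1 -3.1 -4.3 4.6 11 3.6 100;-1 -3.1 -4.3 4 11.3 3.6 100;-1 -3.1 -4.3 3.3 11.6 3.6 100;-1 -3.1 -4.3 2.6 11.7 3.6 100;0 0 0 0 0 0 100;0 0 0 0 0 0 100"

```text
time: 11.8
tcp_pos: [451.4, 207.6, 219.2]
tool_rot: [-3.136, 0.473, 2.943]
wrist_force: [0.6, 0.5, -0.1]
grip_width: 94.1
```

Run:
```python
from h import *
rows([([*jig(-10,0),110],ori(-13,26),6),([*jig(-10,0),60],ori(-13,26),4)])
```

```text
t 11.8 pos [451.4 207.6 219.2] q [ 0.19  0.05 -0.95  2.16  0.63  0.77  0.2 ] F [ 0.6  0.5 -0.1] w 94.1
-- [   1.2   -4.8 -109.2] [0.4 1.1 1.4]
0.1 0.2 0.2 8.0 -0.7 16.4
0.1 0.2 0.2 7.9 -0.7 16.4
0.1 0.2 0.2 7.9 -0.7 16.4
0.1 0.2 0.2 7.8 -0.7 16.4
0.1 0.2 0.2 7.7 -0.7 16.5
0.1 0.2 0.2 7.7 -0.7 16.5
-- [  0.   0. -50.] [0. 0. 0.]
0.0 0.0 0.0 5.5 -0.0 11.2
0.0 0.0 0.0 5.5 -0.0 11.2
0.0 0.0 0.0 5.5 -0.0 11.2
0.0 0.0 0.0 5.5 -0.0 11.2
```

Call:
send_rows:
  motion: "0 0.2 0.3 8 -1 16.4 100;0 0.2 0.3 8 -1 16.4 100;0 0.2 0.2 8 -1 16.4 100;0 0.2 0.2 7.8 -1 16.4 100;0 0.2 0.2 7.8 -0.5 16.4 100;0 0 0 7.8 -0.5 16.4 100;0 0 0 5.5 0 11 100;0 0 0 5.5 0 11 100;0 0 0 5.5 0 11 100;0 0 0 0 0 0 100"

```text
time: 13.05
tcp_pos: [457.2, 195.0, 71.2]
tool_rot: [3.135, 0.452, 2.886]
wrist_force: [0.2, -0.1, 0.6]
grip_width: 93.9
```

Run:
```python
from h import *
rows([([*jig(-10,0),33],ori(-13,26),4)])
a=ctrl.camera("top");b=ctrl.camera("side")
u=np.hstack([cv2.resize(a[200:330,250:380],(400,400),interpolation=cv2.INTER_CUBIC),cv2.resize(b[200:330,290:420],(400,400),interpolation=cv2.INTER_CUBIC)])
cv2.imwrite("pics/c7.png",u[:,:,::-1])
```

```text
t 13.05 pos [457.2 195.   71.2] q [-0.01  0.38 -0.78  2.28  1.21  0.68 -0.42] F [ 0.2 -0.1  0.6] w 93.9
-- [ -4.7   7.7 -38.2] [-0.3 -0.1 -1.5]
-0.1 -0.0 -0.4 5.6 1.5 7.9
-0.1 -0.0 -0.4 5.6 1.5 7.9
-0.1 -0.0 -0.4 5.6 1.6 7.9
-0.1 -0.0 -0.4 5.6 1.6 7.9
```

View pics/c7.png

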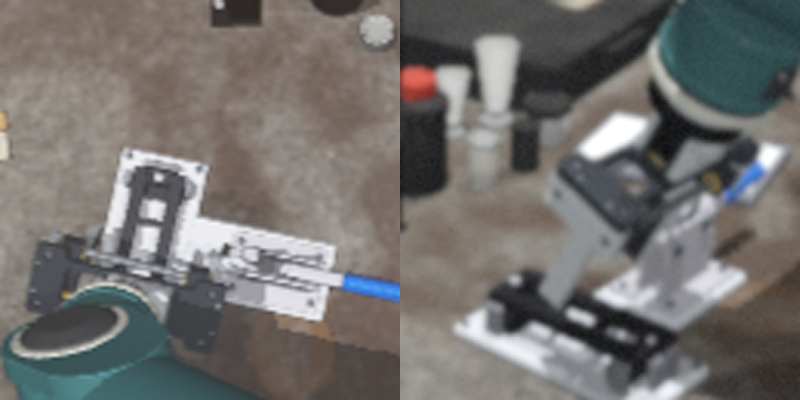

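The fingers straddle the holder, and the gripper body sits to the robot side of the raised arm (crop (195,310) against (235,265)). I correct the 8 mm offset first, then lower.

Call:
send_rows:
  motion: "0 0 -0.7 2 4 3 100;0 0 -0.7 2 4 3 100;0 0 0 4 1 6 100;0 0 0 4 0 6 100;0 0 0 4 0 6 100;0 0 0 0 0 0 100;0 0 0 0 0 0 100;0 0 0 0 0 0 100;0 0 0 0 0 0 100;0 0 0 0 0 0 100"

```text
time: 14.4
tcp_pos: [456.6, 205.6, 42.8]
tool_rot: [-3.137, 0.454, 2.914]
wrist_force: [-0.3, 0.4, -0.4]
grip_width: 93.7
```

Run:
```python
from h import *
rows([([*jig(-10,0),33],ori(-13,26),2)])
```

```text
t 14.4 pos [456.6 205.6  42.8] q [-0.08  0.46 -0.74  2.28  1.32  0.7  -0.53] F [-0.3  0.4 -0.4] w 93.7
-- [-4.1 -2.9 -9.8] [-0.3  0.  -0. ]
-0.1 0.0 -0.0 3.6 -1.8 3.7
-0.1 0.0 -0.0 3.6 -1.8 3.7
```

Call:
send_rows:
  motion: "0 0 0 3 -1.5 3.7 100;0 0 0 3 -1.5 3.7 100;0 0 0 0 0 0 100;0 0 0 0 0 0 70;0 0 0 0 0 0 60;0 0 0 0 0 0 60;0 0 0 0 0 0 60;0 0 0 0 0 0 60;0 0 0 0 0 0 60;0 0 0 0 0 0 60"
  newtons: 20

```text
time: 15.65
tcp_pos: [453.7, 203.0, 33.0]
tool_rot: [-3.137, 0.454, 2.914]
wrist_force: [0.6, -0.8, 0.2]
grip_width: 56.6
```

Run:
```python
from h import *
rows([([*jig(-10,0),33],ori(-13,26),2)])
a=ctrl.camera("top");b=ctrl.camera("side")
u=np.hstack([cv2.resize(a[230:310,260:340],(400,400),interpolation=cv2.INTER_CUBIC),cv2.resize(b[250:330,300:380],(400,400),interpolation=cv2.INTER_CUBIC)])
cv2.imwrite("pics/c8.png",u[:,:,::-1])
```

```text
t 15.65 pos [453.7 203.   33. ] q [-0.09  0.48 -0.73  2.29  1.37  0.7  -0.57] F [ 0.6 -0.8  0.2] w 56.6
-- [-1.2 -0.2  0. ] [-0.3  0.  -0. ]
-0.1 0.0 -0.0 0.5 -0.2 -0.2
-0.1 0.0 -0.0 0.5 -0.2 -0.2
```

View pics/c8.png

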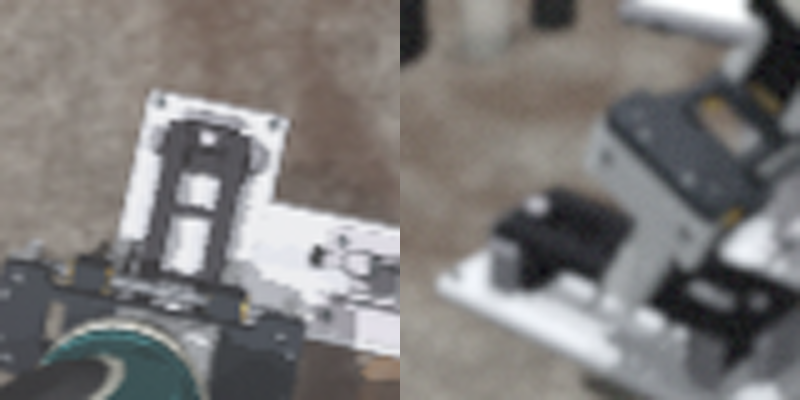

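The fingers are down on both sides of the holder, with no contact force. I close and lift straight up.

Call:
send_rows:
  motion: "0 0 0 0 0 0 45;0 0 0 0 0 0 45;0 0 0 0 0 0 45;0 0 0 0 0 0 45;0 0 0 0 0 0 45;0 0 0 -2.2 0 -4.5 45;0 0 0 -4.4 0 -9 45;0 0 0 -4.4 0 -9 45;0 0 0 -4.4 0 -9 45;0 0 0 -4.4 0 -9 45"
  newtons: 30

```text
time: 17.0
tcp_pos: [452.9, 203.1, 79.5]
tool_rot: [-3.136, 0.453, 2.915]
wrist_force: [-0.5, -0.2, -1.0]
grip_width: 51.4
```

Run:
```python
from h import *
rows([([*jig(-10,0),140],ori(-13,26),5)])
```

```text
t 17.0 pos [452.9 203.1  79.5] q [-0.02  0.37 -0.8   2.27  1.17  0.7  -0.38] F [-0.5 -0.2 -1. ] w 51.4
-- [-0.3 -0.3 60.5] [-0.3 -0.1  0. ]
-0.1 -0.0 0.0 -5.2 -0.1 -10.9
-0.1 -0.0 0.0 -5.2 -0.1 -10.9
-0.1 -0.0 0.0 -5.2 -0.1 -10.9
-0.1 -0.0 0.0 -5.3 -0.1 -10.9
-0.1 -0.0 0.0 -5.3 -0.1 -10.9
```

Call:
send_rows:
  motion: "0 0 0 -5.5 0 -11 45;0 0 0 -5.5 0 -11 45;0 0 0 -5.5 0 -11 45;0 0 0 -5.5 0 -11 45;0 0 0 -5.5 0 -11 45;0 0 0 -5.5 0 -11 45;0 0 0 -5.5 0 -11 45;0 0 0 -5.5 0 -11 45;0 0 0 -5.5 0 -11 45;0 0 0 -5.5 0 -11 45"

```text
time: 18.25
tcp_pos: [452.2, 203.6, 208.3]
tool_rot: [-3.136, 0.452, 2.918]
wrist_force: [0.2, -0.1, -1.6]
grip_width: 51.5
```

Run:
```python
from h import *
rows([([480,-2,215],ori(-6,26),10),([514,-188.2,160],ori(1,26),10)])
```

```text
t 18.25 pos [452.2 203.6 208.3] q [ 0.2   0.08 -0.96  2.16  0.65  0.78  0.16] F [ 0.2 -0.1 -1.6] w 51.5
-- [  27.8 -205.6    6.7] [-3.3 -0.1 -6.1]
-0.3 -0.0 -0.6 -6.8 -19.4 2.7
-0.3 -0.0 -0.6 -6.6 -19.5 2.6
-0.3 -0.0 -0.6 -6.4 -19.6 2.5
-0.3 -0.0 -0.6 -6.2 -19.7 2.4
-0.3 -0.0 -0.6 -6.0 -19.7 2.2
-0.3 -0.0 -0.6 -5.8 -19.8 2.1
-0.3 -0.0 -0.6 -5.6 -19.9 2.0
-0.3 -0.0 -0.6 -5.4 -20.0 1.9
-0.3 -0.0 -0.6 -5.1 -20.0 1.8
-0.3 -0.0 -0.6 -4.9 -20.1 1.7
-- [  34.  -186.2  -55. ] [-3.1  0.  -6.3]
-0.3 0.0 -0.6 -2.4 -18.2 7.3
-0.3 0.0 -0.6 -2.2 -18.2 7.2
-0.3 0.0 -0.6 -2.0 -18.3 7.1
-0.3 0.0 -0.6 -1.8 -18.3 7.0
-0.3 0.0 -0.6 -1.6 -18.4 6.9
-0.3 0.0 -0.6 -1.4 -18.5 6.8
-0.3 0.0 -0.6 -1.2 -18.5 6.7
-0.3 0.0 -0.6 -1.0 -18.6 6.6
-0.3 0.0 -0.6 -0.8 -18.6 6.5
-0.3 0.0 -0.6 -0.6 -18.6 6.4
```

Call:
send_rows:
  motion: "-0.3 0 -0.6 -6.8 -19.5 2.5 45;-0.3 0 -0.6 -6.6 -19.5 2.5 45;-0.3 0 -0.6 -6.4 -19.6 2.5 45;-0.3 0 -0.6 -6.2 -19.7 2.4 45;-0.3 0 -0.6 -6 -19.7 2.2 45;-0.3 0 -0.6 -5.8 -19.8 2 45;-0.3 0 -0.6 -5.6 -20 2 45;-0.3 0 -0.6 -5.4 -20 1.9 45;-0.3 0 -0.6 -5 -20 1.8 45;-0.3 0 -0.6 -5 -20 1.7 45"

```text
time: 19.5
tcp_pos: [479.3, -5.9, 219.1]
tool_rot: [-3.136, 0.457, 3.045]
wrist_force: [0.3, 0.7, -2.1]
grip_width: 51.7
```

Run:
```python
from h import *
rows([([514,-188.2,150],ori(1,26),10)])
```

```text
t 19.5 pos [479.3  -5.9 219.1] q [ 0.44 -0.1  -0.53  2.27  0.08  0.51  1.32] F [ 0.3  0.7 -2.1] w 51.7
-- [  34.7 -182.3  -69.1] [-3.2  0.2 -5.9]
-0.3 0.0 -0.6 -1.6 -17.8 8.6
-0.3 0.0 -0.6 -1.4 -17.8 8.5
-0.3 0.0 -0.6 -1.3 -17.9 8.4
-0.3 0.0 -0.6 -1.1 -17.9 8.3
-0.3 0.0 -0.6 -0.9 -18.0 8.2
-0.3 0.0 -0.6 -0.7 -18.1 8.1
-0.3 0.0 -0.6 -0.5 -18.1 8.0
-0.3 0.0 -0.6 -0.4 -18.2 7.9
-0.3 0.0 -0.6 -0.2 -18.2 7.8
-0.3 0.0 -0.6 0.0 -18.2 7.7
```

Call:
send_rows:
  motion: "-0.3 0 -0.6 -1.6 -17.8 8.6 45;-0.3 0 -0.6 -1.4 -17.8 8.5 45;-0.3 0 -0.6 -1.3 -17.9 8.4 45;-0.3 0 -0.6 -1.1 -17.9 8.3 45;-0.3 0 -0.6 -0.9 -18 8.2 45;-0.3 0 -0.6 -0.7 -18 8 45;-0.3 0 -0.6 -0.5 -18 8 45;-0.3 0 -0.6 -0.4 -18 8 45;-0.3 0 -0.6 -0.2 -18 7.8 45;-0.3 0 -0.6 0 -18 7.7 45"

```text
time: 20.75
tcp_pos: [515.5, -191.7, 151.9]
tool_rot: [-3.134, 0.462, -3.111]
wrist_force: [1.0, 0.2, -1.2]
grip_width: 51.6
```

Run:
```python
from h import *
rows([([514,-188.2,60],ori(1,26),10)])
```

```text
t 20.75 pos [ 515.5 -191.7  151.9] q [ 0.7   0.18 -0.31  2.19 -0.35  0.38  2.3 ] F [ 1.   0.2 -1.2] w 51.6
-- [ -1.5   3.5 -91.9] [-0.1  0.5  0.7]
-0.0 0.0 0.1 4.2 0.4 8.2
-0.0 0.0 0.1 4.2 0.4 8.2
-0.0 0.0 0.1 4.2 0.4 8.2
-0.0 0.0 0.1 4.2 0.4 8.2
-0.0 0.0 0.1 4.2 0.4 8.2
-0.0 0.0 0.1 4.2 0.4 8.2
-0.0 0.0 0.1 4.2 0.4 8.2
-0.0 0.0 0.1 4.2 0.4 8.2
-0.0 0.0 0.1 4.2 0.4 8.2
-0.0 0.0 0.1 4.2 0.4 8.2
```

Call:
send_rows:
  motion: "0 0 0.2 4.2 0.4 8.2 45;0 0 0.2 4.2 0.4 8.2 45;0 0 0.2 4.2 0.4 8.2 45;0 0 0 4.2 0.4 8.2 45;0 0 0 4.2 0.4 8.2 45;0 0 0 4.2 0.4 8.2 45;0 0 0 4.2 0.4 8.2 45;0 0 0 4.2 0.4 8.2 45;0 0 0 4.2 0.4 8.2 45;0 0 0 0 0 0 45"

```text
time: 22.0
tcp_pos: [513.5, -186.8, 63.0]
tool_rot: [-3.14, 0.46, -3.124]
wrist_force: [-0.1, -0.6, -0.7]
grip_width: 52.2
```

Run:
```python
from h import *
rows([([514,-188.2,16],ori(1,26),10)])
a=ctrl.camera("top");b=ctrl.camera("side")
u=np.hstack([cv2.resize(a[205:305,370:470],(400,400),interpolation=cv2.INTER_CUBIC),cv2.resize(b[190:290,320:420],(400,400),interpolation=cv2.INTER_CUBIC)])
cv2.imwrite("pics/c9.png",u[:,:,::-1])
```

```text
t 22.0 pos [ 513.5 -186.8   63. ] q [ 0.52  0.34 -0.13  2.25 -0.83  0.19  2.78] F [-0.1 -0.6 -0.7] w 52.2
-- [  0.5  -1.4 -47. ] [-0.1  0.4  0. ]
-0.0 0.0 0.0 2.0 -0.1 4.2
-0.0 0.0 0.0 2.0 -0.1 4.2
-0.0 0.0 0.0 2.0 -0.1 4.2
-0.0 0.0 0.0 2.0 -0.1 4.2
-0.0 0.0 0.0 2.0 -0.1 4.2
-0.0 0.0 0.0 2.0 -0.1 4.2
-0.0 0.0 0.0 2.0 -0.1 4.2
-0.0 0.0 0.0 2.0 -0.1 4.2
-0.0 0.0 0.0 2.0 -0.1 4.2
-0.0 0.0 0.0 2.0 -0.1 4.2
```

View pics/c9.png

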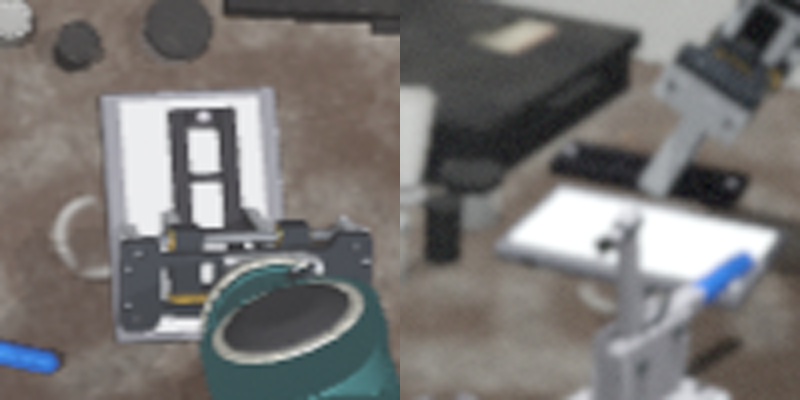

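The holder is held flat over the panel, but joints 6 and 7 are at their limits in this pose. I'll raise it, turn it half round (either way round is allowed) and set it down from the other lean.

Call:
send_rows:
  motion: "0 0 0 -4 0 -9 45;0 0 0 -8 0 -16 45;0 0 0 -8 0 -16 45;0 0 0 -8 0 -16 45;0 0 0 -8 0 -16 45;0 0 0 -8 0 -16 45;2.2 0 4.5 0 0 0 45;2.2 0 4.5 0 0 0 45;4.4 0 9 0 0 0 45;4.4 0 9 0 0 0 45"

```text
time: 23.35
tcp_pos: [509.9, -192.7, 167.2]
tool_rot: [-3.13, 0.452, 2.776]
wrist_force: [0.2, -0.6, -1.2]
grip_width: 51.6
```

Run:
```python
from h import *
s=ctrl.sense();print(np.degrees(s["tool_rot"]))
rows([([523,-188.2,165],ori(-90,26),7)])
```

```text
[-179.33934869   25.90383294  159.03080698]
t 23.35 pos [ 509.9 -192.7  167.2] q [-0.03  0.11  0.33  2.22  0.04  0.37  1.45] F [ 0.2 -0.6 -1.2] w 51.6
-- [13.1  4.5 -2.2] [29.6  0.3 62. ]
4.2 0.0 8.9 -1.2 1.3 0.9
4.2 0.0 8.9 -1.0 1.5 0.8
4.2 0.0 8.9 -0.8 1.7 0.7
4.2 0.0 8.9 -0.5 1.9 0.6
4.2 0.0 8.9 -0.2 1.9 0.4
4.2 0.0 8.9 0.1 2.0 0.3
4.2 0.0 8.9 0.4 2.0 0.1
```

Call:
send_rows:
  motion: "4.4 0 9 -1 1.3 1 45;4.4 0 9 -1 1.5 1 45;4.4 0 9 -1 1.7 1 45;4.4 0 9 -0.5 1.9 0.6 45;4.4 0 9 0 2 0 45;4.4 0 9 0 2 0 45;4.4 0 9 0 2 0 45;4.4 0 9 0 0 0 45;4.4 0 9 0 0 0 45;4.4 0 9 0 0 0 45"

```text
time: 24.6
tcp_pos: [523.8, -193.5, 169.2]
tool_rot: [3.126, 0.478, 1.116]
wrist_force: [-0.2, -0.3, -1.4]
grip_width: 52.0
```

Run:
```python
from h import *
rows([([532,-188.2,150],ori(-179,26),8)])
```

```text
t 24.6 pos [ 523.8 -193.5  169.2] q [-0.46  0.51  0.66  1.79  0.18  1.07 -0.39] F [-0.2 -0.3 -1.4] w 52.0
-- [  8.2   5.3 -19.2] [29.1  0.8 56.3]
3.6 0.1 7.0 2.0 0.6 1.7
3.6 0.1 7.0 2.1 0.5 1.6
3.6 0.1 7.0 2.1 0.3 1.6
3.6 0.1 7.0 2.2 0.1 1.6
3.6 0.1 7.0 2.2 -0.0 1.6
3.6 0.1 7.0 2.2 -0.2 1.6
3.6 0.1 7.0 2.1 -0.3 1.6
3.6 0.1 7.0 2.1 -0.5 1.7
```

Call:
send_rows:
  motion: "3.6 0.1 7 2 0.6 1.7 45;3.6 0.1 7 2 0.5 1.7 45;3.6 0.1 7 2 0.3 1.7 45;3.6 0.1 7 2 0 1.7 45;3.6 0.1 7 2 0 1.7 45;3.6 0.1 7 2 0 1.7 45;3.6 0.1 7 2 0 1.7 45;3.6 0.1 7 2 0 1.7 45;0 0 0 0 0 0 45;0 0 0 0 0 0 45"

```text
time: 25.85
tcp_pos: [529.1, -205.4, 149.1]
tool_rot: [3.093, 0.463, -0.05]
wrist_force: [-0.1, 0.7, -1.8]
grip_width: 51.2
```

Run:
```python
from h import *
rows([([532,-188.2,45],ori(-179,26),8)])
```

```text
t 25.85 pos [ 529.1 -205.4  149.1] q [-0.25  0.78  0.78  1.48 -0.29  1.49 -1.04] F [-0.1  0.7 -1.8] w 51.2
-- [   2.9   17.2 -104.1] [ 1.   0.6 -3.4]
0.1 0.1 -0.4 6.0 -2.7 11.4
0.1 0.1 -0.4 6.0 -2.7 11.4
0.1 0.1 -0.4 6.0 -2.6 11.4
0.1 0.1 -0.4 6.0 -2.5 11.5
0.1 0.1 -0.4 6.0 -2.4 11.5
0.1 0.1 -0.4 6.1 -2.4 11.5
0.1 0.1 -0.4 6.1 -2.3 11.5
0.1 0.1 -0.4 6.1 -2.2 11.5
```

Call:
send_rows:
  motion: "0 0 -0.4 6 -2.7 11.5 45;0 0 -0.4 6 -2.7 11.5 45;0 0 -0.4 6 -2.6 11.5 45;0 0 -0.4 6 -2.5 11.5 45;0 0 -0.4 6 -2.4 11.5 45;0 0 -0.4 6 -2.4 11.5 45;0 0 -0.4 6 -2.3 11.5 45;0 0 -0.4 5 -2 9 45;0 0 0 0 0 0 45;0 0 0 0 0 0 45"

```text
time: 27.1
tcp_pos: [530.9, -186.7, 39.4]
tool_rot: [3.123, 0.467, 0.023]
wrist_force: [-0.9, 0.5, -1.0]
grip_width: 51.7
```

Run:
```python
from h import *
rows([([532,-188.2,15],ori(-179,26),5)])
a=ctrl.camera("top");b=ctrl.camera("side")
u=np.hstack([cv2.resize(a[205:305,370:470],(400,400),interpolation=cv2.INTER_CUBIC),cv2.resize(b[190:290,320:420],(400,400),interpolation=cv2.INTER_CUBIC)])
cv2.imwrite("pics/c10.png",u[:,:,::-1])
```

```text
t 27.1 pos [ 530.9 -186.7   39.4] q [-0.24  0.9   0.71  1.54 -0.35  1.32 -1.  ] F [-0.9  0.5 -1. ] w 51.7
-- [  1.1  -1.5 -24.4] [1.2 0.7 0.3]
0.2 0.1 0.1 2.4 0.2 4.3
0.2 0.1 0.1 2.4 0.2 4.3
0.2 0.1 0.1 2.4 0.2 4.3
0.2 0.1 0.1 2.3 0.3 4.3
0.2 0.1 0.1 2.3 0.3 4.3
```

View pics/c10.png

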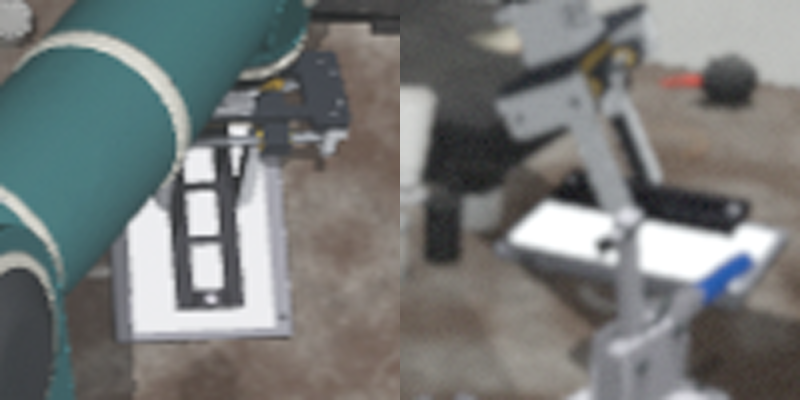

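Run:
```python
from h import *
f=lambda u,v:(370+u/4,205+v/4)
for u,v in((178,306),(242,306),(172,185)): print(onz("top",f(u,v),50).round(1))
for u,v in((740,208),(740,228),(640,192)): print(onz("side",(320+(u-400)/4,190+v/4),50).round(1))
```

```text
[[ 445.6 -164.5   50. ]]
[[ 444.8 -213.7   50. ]]
[[ 539.8 -164.4   50. ]]
[[ 446.  -193.1   50. ]]
[[ 434.3 -156.9   50. ]]
[[ 525.  -184.1   50. ]]
```

Call:
send_rows:
  motion: "0.3 0.1 0 2.7 0 4.2 45;0.3 0.1 0 2.7 0 4.2 45;0.3 0.1 0 2.7 0 4.2 45;0.3 0.1 0 2.5 0 4.2 45;0 0 0 2 0 3 45;0 0 0 0 0 0 45;0 0 0 0 0 0 45;0 0 0 0 0 0 45;0 0 0 0 0 0 45;0 0 0 0 0 0 45"

```text
time: 28.45
tcp_pos: [533.7, -187.2, 15.7]
tool_rot: [-3.138, 0.459, 0.022]
wrist_force: [-0.2, 1.0, 2.5]
grip_width: 51.8
```

Run:
```python
from h import *
rows([([532,-188.2,15],ori(-179,26),2)])
```

```text
t 28.45 pos [ 533.7 -187.2   15.7] q [-0.21  0.93  0.69  1.53 -0.38  1.3  -0.99] F [-0.2  1.   2.5] w 51.8
-- [-1.7 -1.  -0.7] [-0.1  0.3  0.3]
-0.0 0.2 0.1 -0.6 0.5 0.7
-0.0 0.2 0.1 -0.6 0.5 0.7
```

The wrist force changed by about +4 N, so the holder is in contact with the panel. I release and withdraw straight up.

Call:
send_rows:
  motion: "0 0 0 0 0 0 65;0 0 0 0 0 0 75;0 0 0 0 0 0 85;0 0 0 0 0 0 85;0 0 0 0 0 0 85;0 0 0 -2 0 -4 85;0 0 0 -4.4 0 -9 85;0 0 0 -8.8 0 -18 85;0 0 0 -13 0 -27 85;0 0 0 -13 0 -27 85"

```text
time: 29.7
tcp_pos: [534.0, -187.6, 114.8]
tool_rot: [-3.138, 0.46, 0.022]
wrist_force: [-0.7, 0.3, -0.3]
grip_width: 79.8
```

Call:
send_rows:
  motion: "0 0 0 -13 0 -27 85;0 0 0 -13 0 -27 85;0 0 0 -13 0 -27 85;0 0 0 -13 0 -27 85;0 0 0 -30 0 -15 85;0 0 0 -40 0 0 85;0 0 0 -40 0 0 85;0 0 0 -40 0 0 85;0 0 0 0 0 0 85;0 0 0 0 0 0 85"

```text
time: 30.95
tcp_pos: [401.8, -193.0, 334.0]
tool_rot: [-3.138, 0.446, 0.019]
wrist_force: [0.6, -0.5, 0.6]
grip_width: 79.8
```

Run:
```python
from h import *
a=ctrl.camera("top");b=ctrl.camera("side")
rows([])
u=np.hstack([cv2.resize(a[205:305,340:440],(400,400),interpolation=cv2.INTER_CUBIC),cv2.resize(b[190:290,320:420],(400,400),interpolation=cv2.INTER_CUBIC)])
cv2.imwrite("pics/c11.png",u[:,:,::-1])
for c in("top","side"):
    for d in ctrl.cut_out(c,"holder"): print(c,d["conf"],d["at"],rect(c,d["mask"],22))
    for n in("brush","marker","lens_case"):
        for d in ctrl.cut_out(c,n): print(c,n,round(d["conf"],2),np.round(onz(c,d["at"],8)))
```

```text
t 31.05 pos [ 401.9 -193.2  333.7] q [-0.41  0.36  0.91  1.63 -0.06  1.68 -1.03] F [ 0.6  0.2 -0.1] w 80.1
top 0.86 [167.4, 275.7] ((483.0181579589844, 603.5323486328125), (158.15573120117188, 52.30046463012695), 45.33798599243164)
top 0.58 [412.8, 243.9] ((538.3307495117188, -181.8815155029297), (50.89066696166992, 116.3167953491211), 87.33956909179688)
top brush 0.58 [[569. 385.   8.]]
top brush 0.28 [[ 550. -150.    8.]]
top marker 0.57 [[447. 419.   8.]]
top lens_case 0.7 [[ 686. -173.    8.]]
side 0.87 [384.2, 248.3] ((520.4840087890625, -182.63954162597656), (153.3717498779297, 78.33808898925781), 1.8603049516677856)
side 0.76 [240.0, 420.8] ((476.2983703613281, 615.829345703125), (149.0, 66.04457092285156), 45.98633575439453)
side brush 0.88 [[581. 380.   8.]]
side brush 0.3 [[ 450. -118.    8.]]
side marker 0.64 [[428. 424.   8.]]
side lens_case 0.73 [[ 675. -205.    8.]]
```

View pics/c11.png

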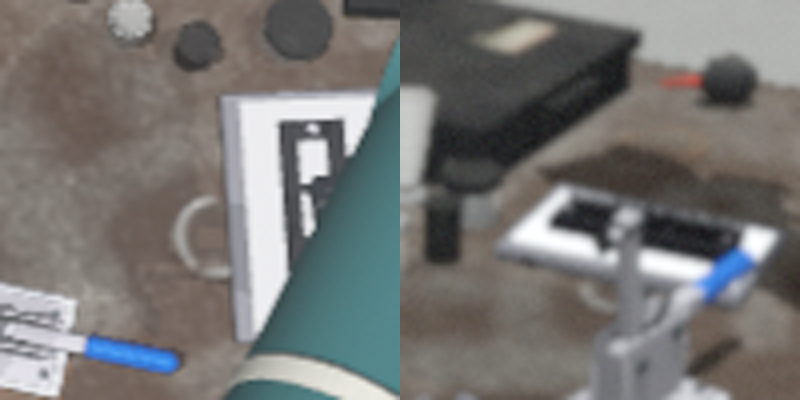

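Run:
```python
from h import *
f=lambda u,v:(340+u/4,205+v/4)
for u,v in((281,122),(344,120),(288,260)): print("top",onz("top",f(u,v),26).round(1))
s=cv2.imread("pics/c11.png")[:,400:]
m=np.zeros(s.shape[:2],bool); m[188:262,540:]=0
b=s.astype(int).sum(2)<190
b[:185]=0;b[265:]=0;b[:,:140]=0;b[:,355:]=0
ys,xs=np.nonzero(b); P=onz("side",np.c_[320+xs/4,190+ys/4],24)[:,:2].astype(np.float32); print("side dark",cv2.minAreaRect(P))
```

```text
top [[ 593.9 -162.3   26. ]]
top [[ 594.6 -212.4   26. ]]
top [[ 483.8 -162.6   26. ]]
side dark ((521.7922973632812, -200.2783660888672), (141.2685546875, 131.70962524414062), 13.539581298828125)
```

```bash
python3 -c "
from plant import ctrl
print(ctrl.close_job(), ctrl.sense()['time'])"
```

```text
the job is handed in; nothing more can be done
the job is handed in; nothing more can be done
```

The clamp is open and the black holder lies on the light panel. I handed the job in at about 31 s of the 53 s allowed; no verdict was reported.

**What I did:**
- **Clamp:** I gripped the blue handle and swung it right back to about 1.5 rad, with the holder still in its seat. The pressing arm stands up clear.
- **Lift:** I grasped the holder across its width, with the tool leaned 26° so the gripper body missed the raised arm, and lifted it straight out.
- **Placing:** My first approach to the panel put joints 6 and 7 at about the ends of their ranges (0.19 and 2.78 rad). I raised the holder, turned it half round, and set it down until the wrist force showed contact. Then I opened the fingers and withdrew.

**Last checks:**
- **Position:** The holder lies flat at about x 519–523, y −187 mm, against the panel centre at 523, −188 mm. It is within about 1° of the panel's long axis.
- **Disagreement:** The top-view end edge gave x = 519 and the side-view mask 520.5 mm; my reading just before release implied 523 mm. All are well inside the 12 mm tolerance. The robot arm hid part of the holder in the last top view, so the top network's own rectangle was cut short and I did not use it.
- **Clamp and surroundings:** The handle was still back in the last pictures. The readings for the brush, marker and lens jar shifted by about 10 mm between looks (one lens-jar reading by 22 mm), which I put down to detection scatter, since the arm never went near them. The robot was clear of everything.

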